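# Hold a batten in the saw jig for the cut

## Robot

A 6-joint arm with a two-finger parallel gripper is mounted at the origin on the work surface. World frame = base frame: x ahead of the robot, y to its left, z up, the work surface at z = 0. Lengths are in m, angles in rad, forces in N, time in s.
With the tool pointing down it reaches from about 0.225 to 0.875 m from the base axis. Payload 3.4 kg.
Tool frame: the origin (TCP) lies at the very end of the fingers, on their centre line; the grasp point (between the pads) lies 19 mm behind it; z points along the fingers, x is the direction in which the jaws open and shut, and the axes are right-handed (so a half turn about z gives the same grasp; the last joint's range is limited). The gripper opens to 85 mm and grips with 20 to 120 N. Pads are 22 mm wide; open, the fingers measure 114 mm over their backs; the gripper's body (76 mm by 85 mm) begins 54 mm behind the grasp point. The pads swing forward as they close: fully open they stand 13 mm farther back than shut.
Start: joints at [1.143, 0.276, 1.505, -0, 1.361, -0.121], TCP at [0.174, 0.548, 0.231] pointing down, gripper open.
Joint ranges: [-2.89, 2.89], [-0.75, 2.08], [0.22, 2.7], [-1.18, 4.32], [0.11, 2.71], [-2.7, 2.7]. Speed limits (rad/s): [2.57, 2.57, 3.14, 3.14, 3.14, 3.14].

## Interface

Orientations are given as a unit quaternion [w, x, y, z].
In Python, from rig import manip gives the robot as it stands.
- The arm moves only by the tool carry_out, never from a script. Its argument "series" is a list of rows, each a list of 2 entries, a list of its own where there are three numbers: the shift along the tool's x, y, z in mm, then the turn about the tool's z in degrees. A call has 1 to 10 rows; each row shifts and turns the pose as measured when the row begins, along the tool's axes as they then stand; what a row does not reach is not made up. A row lasts 1/12 s, in which the tool goes at most 41.7 mm and 7.16 degrees, less where a joint would pass 70% of its speed; a pose out of reach is approached as far as the arm can. A call is refused whole if a number of a shift passes 41.7 or a number of a turn 7.16, either way. A call with a gripper value outside its range is refused whole. "fingers" is the finger opening in mm, from 0 to 85.4, set as the call begins (left out, the last holds). The fingers move at their own pace and stop on an object; "squeeze" is the grip in N (left out, the last holds). Time passes only in rows, so rows that do not move let the fingers close. It gives the time, the measured TCP pose, the force and the opening at its end, in the units of the state.
- manip.get_state(): the state, without advancing time (a new reading comes with each control period).
- manip.get_image(name): name is "scene" or "side" or "wrist"; returns a dict with "frame" (400x640x3 uint8, blue, green, red), "K" (3x3 intrinsics, pixels), "k1" (the pictures are not rectified: a ray, as slopes to the right and down, at radius r is drawn at 1 + k1 r^2 times it, then the intrinsics apply), "rvec" (rotation vector, rad) and "tvec" (3), from world to camera coordinates, as OpenCV has them; the wrist camera has in their place "mount" (4x4, takes a point from camera to tool coordinates, whose origin is the TCP and whose axes are the tool frame's). Camera axes: x right, y down, z forward; pixel columns grow to the right and rows downward; lengths in m; the calibration is good to about 2 mm. A picture is of the moment at which its call begins: read the wrist's pose just before it. There is no depth.
- manip.sign_off(): hands the job in, once; it reports no verdict.
The state is a dict: "clock": time; "qpos": joint angles; "qd": joint speeds; "effort": joint torques, N m; "position": TCP position; "ee_rot": TCP orientation; "contact_force": force on the tool from outside, world axes, zero at the start; "moment": the same for the moment, N m; "width": finger opening in m.
Only numpy, scipy, OpenCV 4.12 (cv2) and the standard library are available. Lean on these libraries where they do the work, as an engineer would, in place of code of your own. Each camera call takes 0.05 s, during which the arm holds its last target. There are 200 camera calls.

## Task

Slide the loose batten along the saw jig, through the flared mouth and under the bridge, until its end is fully home against the stop, with the hold-down still up. Then press the hold-down's round cap about 15 mm down (half of its stroke, not to the bottom), so that its foot clamps the batten, and finish while holding it there: do not let go, it springs back. Leave the other things on the bench and jig where they are.

Things in the scene. Friction and masses are not known exactly. Their poses are not given: they have to be found in the camera images.
- jig: wooden saw jig fixed to the bench: a brown board 400 x 160 mm, 18 mm thick. Origin at bench level under the feed line; its x axis is the feed direction (towards the stop), y to the left of it, z up. The board spans x = -240 to +160 mm, y = -80 to +80 mm; the feed line is y = 0.
- jig_mouth (a point): entrance of the flared mouth on the jig's feed line, at jig x = 0 on the board's top (18 mm up): about 58 mm wide here, narrowing until x = 33 mm to a lane between two fences 35 mm apart and 22 mm high that run on to the stop. Axes as the jig's.
- jig_stop (a point): middle of the end stop's face at board level, at jig x = 130 mm, y = 0; the face is 36 mm high, 90 mm wide, square to the feed line. Axes as the jig's.
- jig_bridge (a point): centre of the top of the aluminium bridge over the lane, at jig x = 85 mm, y = 0. The bridge is 40 mm long along the lane and 63 mm wide; its underside is 72 mm and its top 84 mm above the bench. The hold-down plunger stands upright in it here, in a round boss 20 mm high.
- batten_center (a point): centre (half-way up) of the loose pine batten, 200 mm long (its x axis), 30 mm wide (y), 36 mm tall (z), 0.11 kg or so, standing on the jig board (its centre 36 mm above the bench), at first outside the mouth, askew. Its x axis points roughly towards the stop. Pushed home, its centre is at jig x = 30 mm, y = 0 (2.5 mm free play either side).
- plunger (a joint): travel of the spring-loaded hold-down plunger in m: 0 is up (where its spring returns it), grows as it is pressed down, bottoms at 0.030. It takes about 2 N to start moving and 0.3 N per mm more; with a batten under it, its sprung rubber foot meets the batten at about 9 mm and adds about 2 N, then 0.8 N per mm: about 14 N in all at 15 mm.
- cap_top (a point): black round palm cap on top of the plunger, 42 mm across, 14 mm thick; this point is at the centre of its flat top, 152 mm above the bench when the plunger is up; moves straight down with it.
- foot: round rubber foot under the plunger, 26 mm across, 8 mm thick; origin at the centre of its underside, 63 mm above the bench when up (9 mm over a batten lying below).
- offcut: short pine offcut, 55 x 24 x 30 mm, lying on the jig board beside the bridge; origin on its underside. To be left alone.
- sanding_block: cork sanding block 110 x 65 x 30 mm on the bench, on the far side of the jig; origin on its underside. To be left alone.
- glue_bottle: white glue bottle, 58 mm across, 170 mm tall, past the stop end of the jig; origin on its underside. To be left alone.
- screw_tin: open steel tin, 76 mm across, 65 mm tall, past the stop end of the jig; origin on its underside. To be left alone.
- tape_measure: black tape measure 70 x 40 x 62 mm, on the far side of the jig; origin on its underside. To be left alone.
- screwdriver: screwdriver lying on the far side of the jig; origin on its underside. To be left alone.
- try_square: try square, 160 mm steel blade and wooden stock, lying flat on the robot's side of the jig; origin on its underside. To be left alone.
Mind the look-alikes: they are no part of the job. Of the things that look like the part that bears batten_center, the largest one is meant.

How it is judged:
On the way, in this order (a step that is already met when the one before it is completed fails the run):
1. batten home against the stop, lying in the lane, hold-down still up (x of batten_center in the frame of jig above 0.0265 m and y of batten_center in the frame of jig between -0.006 and 0.006 m and z of batten_center in the frame of jig below 0.04 m and angle between the x axis of batten_center and the x axis of jig, either way round below 0.08 rad and value of joint plunger below 0.004 m), for 0.2 s.
2. hold-down pressed 11 to 19 mm by the robot, its foot clamping the home batten (x of batten_center in the frame of jig above 0.0265 m and y of batten_center in the frame of jig between -0.006 and 0.006 m and z of batten_center in the frame of jig below 0.04 m and angle between the x axis of batten_center and the x axis of jig, either way round below 0.08 rad and value of joint plunger between 0.011 and 0.019 m and contact force between foot and anything else above 2 N and contact force between any of the fingers, the arm and plunger above 3 N), for 0.5 s.
At the end, for the whole second after the job is handed in: The batten lies in the lane with its end within 3.5 mm of the stop; the robot itself is pressing the cap and keeps the plunger 11 to 19 mm down, steady, with the foot pressing on the batten by more than 2 N (all of step 2 and velocity of joint plunger between -0.01 and 0.01 m/s); the arm keeps its last pose, push and grip.
It fails at once if one of the other things on the bench or jig is moved more than 30 mm (distance of any of offcut, sanding_block, glue_bottle, screw_tin, tape_measure, screwdriver, try_square from where it was at the start of the episode above 0.03 m).
It also fails if it takes over 45 s, if anything falls off the work surface, if the arm or the gripper's body presses on something with over 40 N, if the wrist force passes 120 N, or if a joint passes its speed limit or range.

## Working session

There is one attempt and no reset: what is moved stays moved. The work goes in short steps, Python scripts to look and compute and a tool call to move; the robot and the scene stay as the last step left them, time stands still between calls to the robot, and variables do not carry over. Pictures are saved under pics/ and viewed, about 8 in all and at most 12, crops included, and the job is handed in when it is done.

Besides the shell and the picture viewer there is one more tool, called after "Emit:" by a JSON object that holds its "fn" and its "kwargs". carry_out: Moves the arm, as the interface text tells. Its arguments: {"type":"object","properties":{"series":{"type":"array","items":{"type":"array"}},"fingers":{"type":"number"},"squeeze":{"type":"number"}},"required":["series"]}

```bash
mkdir -p pics
cat > h.py <<'E'
import numpy as np, cv2
from scipy.spatial.transform import Rotation as R
from rig import manip
def grab(name):
    s=manip.get_state(); im=manip.get_image(name)
    K=np.array(im["K"],float)
    if "mount" in im:
        T=np.eye(4); q=s["ee_rot"]; T[:3,:3]=R.from_quat([q[1],q[2],q[3],q[0]]).as_matrix(); T[:3,3]=s["position"]
        C=T@np.array(im["mount"])
        Rm=C[:3,:3]; o=C[:3,3]
    else:
        Rw=cv2.Rodrigues(np.array(im["rvec"],float))[0]; Rm=Rw.T; o=-Rw.T@np.array(im["tvec"],float).ravel()
    return dict(f=im["frame"],K=K,k1=float(im["k1"]),R=Rm,o=o)
def ray(c,uv):
    uv=np.atleast_2d(np.array(uv,float)); K=c["K"]
    d=np.c_[(uv[:,0]-K[0,2])/K[0,0],(uv[:,1]-K[1,2])/K[1,1]]; x=d.copy()
    for _ in range(20): x=d/(1+c["k1"]*(x**2).sum(1,keepdims=True))
    return np.c_[x,np.ones(len(x))]@c["R"].T
def onz(c,uv,z):
    r=ray(c,uv); return c["o"]+r*((z-c["o"][2])/r[:,2])[:,None]
def proj(c,P):
    p=(np.atleast_2d(P)-c["o"])@c["R"]; x=p[:,:2]/p[:,2:]
    x=x*(1+c["k1"]*(x**2).sum(1,keepdims=True)); K=c["K"]
    return x*[K[0,0],K[1,1]]+[K[0,2],K[1,2]]
def tri(c1,u1,c2,u2):
    a,b=ray(c1,u1)[0],ray(c2,u2)[0]
    t=np.linalg.lstsq(np.c_[a,-b],c2["o"]-c1["o"],rcond=None)[0]
    p,q=c1["o"]+a*t[0],c2["o"]+b*t[1]
    return (p+q)/2,np.linalg.norm(p-q)
E
python3 - <<'E'
from h import *
s=manip.get_state(); print(s)
for n in("scene","side","wrist"):
    c=grab(n); cv2.imwrite(f"pics/{n}0.png",c["f"]); print(n,c["o"].round(3),c["R"][:,2].round(2),c["K"][0,0])
E
```

```text
{'clock': 0.0, 'qpos': array([ 1.14300323e+00,  2.76599506e-01,  1.50612021e+00, -3.12304686e-05,
        1.36070474e+00, -1.20996675e-01]), 'qd': array([-0.00151342,  0.00081499, -0.00096019, -0.00080034,  0.0016696 ,
        0.0001208 ]), 'effort': array([ 1.90635823e-03, -4.16770363e+01, -2.45810062e+01,  2.58770960e-04,
        1.11389984e-02,  2.94626250e-05]), 'position': array([0.17344825, 0.54766548, 0.23044229]), 'ee_rot': array([ 4.61244089e-04,  8.06845360e-01,  5.90761987e-01, -7.91434778e-04]), 'contact_force': array([ 0.36810773, -0.76972274, -0.71421576]), 'moment': array([ 0.01048137, -0.00061579,  0.06003368]), 'width': 0.08523645729244839}
scene [ 0.967 -0.228  0.885] [-0.45  0.29 -0.85] 378.03224376150393
side [ 0.491 -0.92   0.663] [ 0.04  0.87 -0.49] 401.9469565095105
wrist [0.106 0.57  0.374] [ 0.27 -0.09 -0.96] 325.01206159049167
```

View pics/scene0.png

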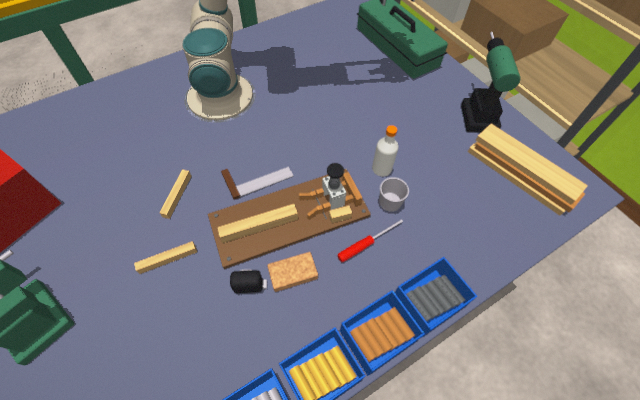

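View pics/side0.png

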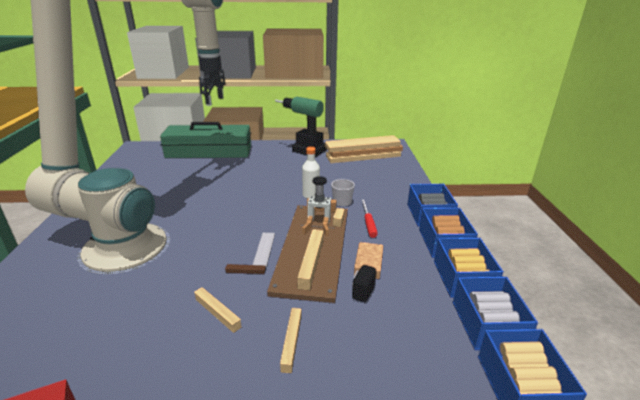

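The scene view shows the jig, with board corners near (209,210), (228,262), (370,214). The batten lies on it from (219,228) to (298,214), and the cap is at (335,171). The side view shows the same things, with the cap at (319,184). Next I'll measure by mask.

Run:
```python
from h import *
cs=grab("scene"); cd=grab("side")
def hsv(c): return cv2.cvtColor(c["f"],cv2.COLOR_BGR2HSV)
for n,c,p,q,cap in(("scene",cs,(260,222),(215,225),(335,171)),("side",cd,(312,255),(285,280),(319,184))):
    h=hsv(c); print(n,"batten",h[p[1],p[0]],"board",h[q[1],q[0]],"cap",h[cap[1],cap[0]])
a=cv2.resize(cs["f"][150:275,195:385],None,fx=4,fy=4,interpolation=cv2.INTER_CUBIC)
b=cv2.resize(cd["f"][165:310,255:385],None,fx=4,fy=4,interpolation=cv2.INTER_CUBIC)
cv2.imwrite("pics/crA.png",a);cv2.imwrite("pics/crB.png",b)
```

```text
scene batten [ 22 115 238] board [ 13 121 141] cap [100  17  45]
side batten [ 21  88 235] board [ 14 108 127] cap [60 13 40]
```

View pics/crA.png

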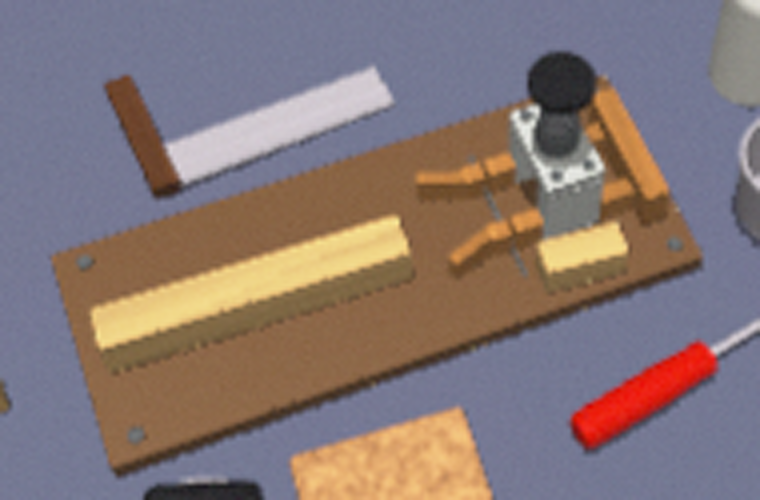

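View pics/crB.png

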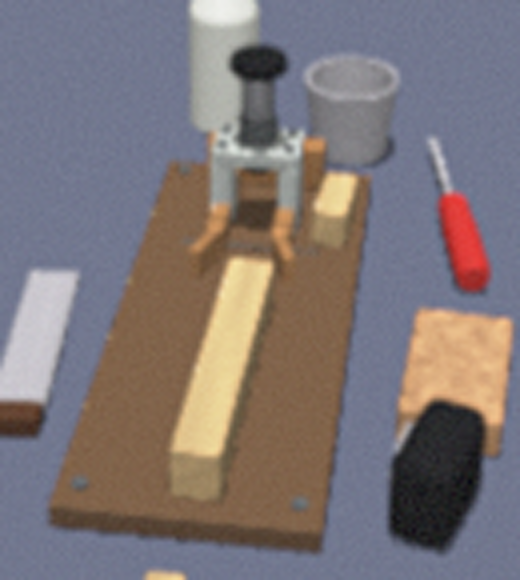

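```bash
cat >> h.py <<'E'
def A(p): return np.atleast_2d(p)/4.-0.375+[195,150]
def B(p): return np.atleast_2d(p)/4.-0.375+[255,165]
E
python3 - <<'E'
from h import *
cs=grab("scene"); cd=grab("side")
bA=[(52,255),(115,463),(700,257),(605,78)]; bB=[(52,510),(322,535),(370,178),(172,163)]
print("board A\n",onz(cs,A(bA),.018).round(4)); print("board B\n",onz(cd,B(bB),.018).round(4))
tA=[(92,310),(105,345),(411,248),(398,215)]; tB=[(174,450),(222,458),(274,265),(226,258)]
P=onz(cs,A(tA),.054);Q=onz(cd,B(tB),.054)
print("batten A\n",P.round(4),"\nB\n",Q.round(4))
for n,X in(("A",P),("B",Q)):
    e=(X[2]+X[3]-X[0]-X[1])/2; print(n,X.mean(0).round(4),np.linalg.norm(e[:2]),np.degrees(np.arctan2(e[1],e[0])))
for i in range(4): print("tri",*tri(cs,A(tA[i]),cd,B(tB[i])))
for i in range(4): print("tri board",*tri(cs,A(bA[i]),cd,B(bB[i])))
print("cap",*tri(cs,A((561,79)),cd,B((258,61))), onz(cs,A((561,79)),.152),onz(cd,B((258,61)),.152))
E
```

```text
board A
 [[ 0.4079 -0.2095  0.018 ]
 [ 0.5618 -0.2341  0.018 ]
 [ 0.6309  0.1522  0.018 ]
 [ 0.478   0.1802  0.018 ]]
board B
 [[ 0.4062 -0.2152  0.018 ]
 [ 0.5603 -0.2404  0.018 ]
 [ 0.6276  0.1506  0.018 ]
 [ 0.4733  0.178   0.018 ]]
batten A
 [[ 0.4799 -0.2047  0.054 ]
 [ 0.506  -0.2076  0.054 ]
 [ 0.5443 -0.0155  0.054 ]
 [ 0.519  -0.0104  0.054 ]] 
B
 [[ 0.4771 -0.2073  0.054 ]
 [ 0.5044 -0.215   0.054 ]
 [ 0.5437 -0.021   0.054 ]
 [ 0.5115 -0.0116  0.054 ]]
A [ 0.5123 -0.1096  0.054 ] 0.19701994711374143 78.68105710015577
B [ 0.5092 -0.1137  0.054 ] 0.19829118112382615 79.28612541849203
tri [ 0.47751237 -0.20433151  0.0509771 ] 0.001234091282463979
tri [ 0.50382021 -0.20786192  0.04850594] 0.0016791484643170302
tri [ 0.5433579  -0.01504225  0.05056248] 0.0016038111256789394
tri [ 0.51371746 -0.00790072  0.04947668] 0.0053797925872816465
tri board [ 0.40525094 -0.20957159  0.01321616] 0.0007617414810001852
tri board [ 0.56025626 -0.23450841  0.01300524] 0.0015838607117415024
tri board [0.62887094 0.15396846 0.01526475] 0.0019103271491977185
tri board [0.47425768 0.18290888 0.01401493] 0.0028490378627061513
cap [0.53754174 0.09630167 0.1481711 ] 0.001457068076934524 [[0.54056047 0.09419548 0.152     ]] [[0.53669211 0.08980233 0.152     ]]
```

Emit:
{"fn": "carry_out", "kwargs": {"series": [[[0,0,0],7],[[0,0,0],7],[[0,0,0],7],[[0,0,0],7],[[0,0,0],7],[[0,0,0],7],[[0,0,0],7],[[0,0,0],7],[[0,0,0],7],[[0,0,0],7]]}}

```text
clock: 1.18
position: [0.1734, 0.5477, 0.2306]
ee_rot: [0.001, 1.0, 0.006, -0.0]
contact_force: [-0.6, -0.0, 0.2]
width: 0.0853
```

Emit:
{"fn": "carry_out", "kwargs": {"series": [[[0,0,0],7],[[0,0,0],5],[[0,0,0],0],[[0,0,0],0]]}}

```text
clock: 1.52
position: [0.1734, 0.5475, 0.2305]
ee_rot: [0.001, 0.995, -0.103, -0.0]
contact_force: [0.1, 0.3, -0.6]
width: 0.0853
```

```bash
cat >> h.py <<'E'
def togo(x,y,ang):
    s=manip.get_state(); q=s["ee_rot"]; M=R.from_quat([q[1],q[2],q[3],q[0]]).as_matrix()
    d=np.array([x,y])-s["position"][:2]
    yaw=np.degrees(np.arctan2(M[1,0],M[0,0]))
    print("clock",s["clock"],"pos",s["position"].round(4),"yaw",yaw.round(2),"tilt",M[:,2].round(3),"F",s["contact_force"].round(1),"w",s["width"].round(4))
    print("tool shift mm",(np.r_[d,0]@M*1000).round(1),"turn",-(ang-yaw))
E
python3 -c "
from h import *
togo(.499,-.171,-10.9)"
```

```text
Traceback (most recent call last):
  File "h.py", line 36, in togo
    print("clock",s["clock"],"pos",s["position"].round(4),"yaw",yaw.round(2),"tilt",M[:,2].round(3),"F",s["contact_force"].round(1),"w",s["width"].round(4))
                                                                                                                                        ^^^^^^^^^^^^^^^^
AttributeError: 'float' object has no attribute 'round'
```

```bash
sed -i 's/s\["width"\].round(4)/s["width"]/' h.py; python3 -c "
from h import *
togo(.499,-.171,-10.9)"
```

```text
clock 1.5167 pos [0.1734 0.5475 0.2305] yaw -11.8 tilt [-0.001 -0.002 -1.   ] F [ 0.1  0.3 -0.6] w 0.08525431088197657
tool shift mm [465.7 636.7   0.9] turn -0.9030252949145776
```

Emit:
{"fn": "carry_out", "kwargs": {"series": [[[22,31,0],0],[[22,31,0],0],[[22,31,0],0],[[22,31,0],0],[[22,31,0],0],[[22,31,0],0],[[22,31,0],0],[[22,31,0],0],[[22,31,0],0],[[22,31,0],0]]}}

```text
clock: 2.35
position: [0.3331, 0.1956, 0.2289]
ee_rot: [-0.003, 0.997, -0.083, 0.001]
contact_force: [1.1, -0.1, -0.1]
width: 0.0856
```

Emit:
{"fn": "carry_out", "kwargs": {"series": [[[22,31,0],0],[[22,31,0],0],[[22,31,0],0],[[22,31,0],0],[[22,31,0],0],[[22,31,0],0],[[22,31,0],0],[[22,31,0],0],[[0,0,0],0]]}}

```text
clock: 3.1
position: [0.4748, -0.0989, 0.2311]
ee_rot: [-0.001, 0.997, -0.076, 0.008]
contact_force: [0.4, -0.1, -0.2]
width: 0.0855
```

```bash
python3 -c "
from h import *
togo(.499,-.171,-10.9)
c=grab('wrist'); cv2.imwrite('pics/w1.png',c['f'])
print(proj(c,[[.525,.0096,.018],[.54,.093,.152],[.5107,-.1117,.054]]))"
```

```text
clock 3.1 pos [ 0.4748 -0.0989  0.2311] yaw -8.69 tilt [ 0.016  0.002 -1.   ] F [ 0.4 -0.1 -0.2] w 0.08545295815743562
tool shift mm [34.8 67.6  0.3] turn 2.213766862494454
[[ 347.77747916   64.59492563]
 [ 377.78295629 -117.04109128]
 [ 352.65373717  188.33718641]]
```

View pics/w1.png

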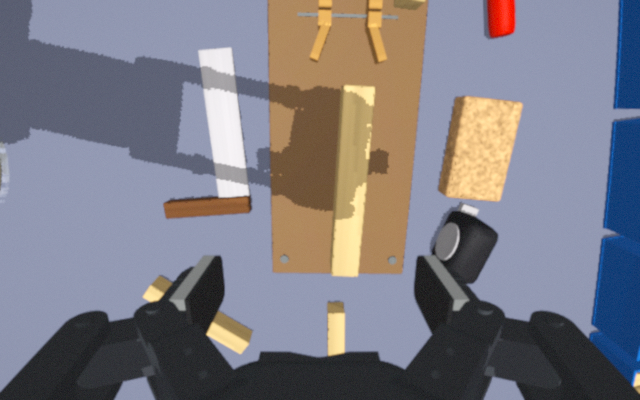

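The wrist view shows the batten from (343,86)/(374,87) down to about (333,275)/(358,275). The flared fence tips are near (313,60) and (383,60), and the board edges are at columns 269–274 and 427–403. I'll refine the jig frame and batten from this.

Run:
```python
from h import *
c=grab('wrist'); f=c['f']; h=cv2.cvtColor(f,cv2.COLOR_BGR2HSV)
# board edges: blue-ish bench vs brown, per row
hue=h[...,0].astype(int)
L=[];Rr=[]
for v in list(range(15,40,5))+list(range(215,262,4)):
    brown=(hue[v]<22)|(hue[v]>170)
    L_=next((u for u in range(255,300) if brown[u:u+6].all()),None); R_=next((u for u in range(440,380,-1) if brown[u-6:u+1].all()),None)
    if L_: L.append((L_,v))
    if R_ and v>60: Rr.append((R_+1,v))
for n,E,z in(("L",L,.018),("R",Rr,.018)):
    p=onz(c,E,z)[:,:2]; d=cv2.fitLine(p.astype(np.float32),cv2.DIST_HUBER,0,.001,.001).ravel(); d*=np.sign(d[1])
    print(n,len(E),np.degrees(np.arctan2(d[1],d[0])),d[2:])
# batten: pale yellow mask at all brightness
m=((hue>=17)&(hue<=28)&(h[...,1]>60)).astype(np.uint8)
m[:70]=0;m[290:]=0;m[:,:320]=0;m[:,385:]=0
m=cv2.morphologyEx(m,cv2.MORPH_OPEN,np.ones((3,3)))
E1=[];E2=[]
for v in range(95,255,4):
    u=np.flatnonzero(m[v]); 
    if len(u)>10:E1.append((u[0],v));E2.append((u[-1]+1,v))
for n,E in(("bl",E1),("br",E2)):
    p=onz(c,E,.054)[:,:2]; d=cv2.fitLine(p.astype(np.float32),cv2.DIST_HUBER,0,.001,.001).ravel(); d*=np.sign(d[1])
    print(n,len(E),E[::12],np.degrees(np.arctan2(d[1],d[0])),d[2:])
vv=np.flatnonzero(m[:,345:356].sum(1)>6); print("rows",vv[0],vv[-1])
vv2=np.flatnonzero(m[:,360:368].sum(1)>4); print("rows",vv2[0])
print("far end",onz(c,[(358,vv[0])],.054),"near",onz(c,[(345,vv[-1]+1)],.054),onz(c,[(345,vv[-1]+1)],.018))
print("tips",onz(c,[(313,60),(383,60)],.040), "tin nose",c["o"])
```

```text
L 17 80.24222 [ 0.42452738 -0.09418044]
R 12 80.89623 [ 0.57061076 -0.18485941]
bl 40 [(np.int64(343), 95), (np.int64(340), 143), (np.int64(337), 191), (np.int64(334), 239)] 78.539185 [ 0.4960276  -0.08910094]
br 40 [(np.int64(379), 95), (np.int64(375), 143), (np.int64(370), 191), (np.int64(366), 239)] 78.68817 [ 0.52894026 -0.09708963]
rows 87 278
rows 88
far end [[ 0.52524666 -0.01170924  0.054     ]] near [[ 0.48735958 -0.20911631  0.054     ]] [[ 0.48797823 -0.22977956  0.018     ]]
tips [[0.48738114 0.01988438 0.04      ]
 [0.55408573 0.01011946 0.04      ]] tin nose [ 0.4818542  -0.02523422  0.37436375]
```

```bash
python3 -c "
from h import *
togo(.494,-.169,-11.4)"
```

```text
clock 3.2 pos [ 0.4713 -0.0938  0.2307] yaw -8.62 tilt [ 0.011  0.007 -1.   ] F [0.4 1.  0.7] w 0.08579310226755585
tool shift mm [33.7 71.  -0.3] turn 2.7797133489624226
```

Emit:
{"fn": "carry_out", "kwargs": {"series": [[[15,30,0],2],[[10,30,0],0.7],[[4,8,30],0],[[0,0,30],0],[[0,0,30],0],[[0,0,0],0],[[0,0,0],0]]}}

```text
clock: 3.78
position: [0.4881, -0.1571, 0.1406]
ee_rot: [-0.006, 0.996, -0.091, 0.007]
contact_force: [-0.0, -0.2, -0.3]
width: 0.0853
```

```bash
python3 -c "
from h import *
togo(.494,-.169,-11.4)"
```

```text
clock 3.7833 pos [ 0.4881 -0.1571  0.1406] yaw -10.44 tilt [ 0.014  0.011 -1.   ] F [-0.  -0.2 -0.3] w 0.08534940694640494
tool shift mm [ 8.  10.6 -0. ] turn 0.957713428313598
```

Emit:
{"fn": "carry_out", "kwargs": {"series": [[[4,5,20],1],[[3,4,20],0],[[1,2,20],0],[[0,0,10],0],[[0,0,0],0],[[0,0,0],0],[[0,0,0],0]]}}

```text
clock: 4.37
position: [0.5006, -0.1642, 0.0806]
ee_rot: [-0.005, 0.995, -0.094, 0.014]
contact_force: [-0.6, -0.4, 0.1]
width: 0.0856
```

Run:
```python
from h import *
togo(.494,-.169,-11.4)
c=grab('wrist'); cv2.imwrite('pics/w2.png',c['f'])
h=cv2.cvtColor(c['f'],cv2.COLOR_BGR2HSV); hue=h[...,0].astype(int)
```

```text
clock 4.3667 pos [ 0.5006 -0.1642  0.0806] yaw -10.8 tilt [ 0.029  0.006 -1.   ] F [-0.6 -0.4  0.1] w 0.08555395065234137
tool shift mm [-5.5  6.  -0.2] turn 0.6014075716985818
```

View pics/w2.png

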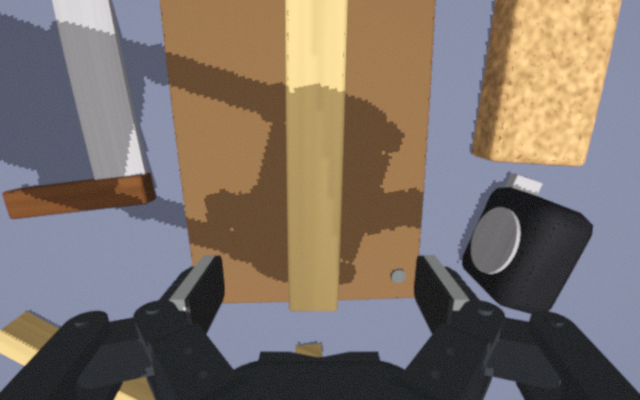

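The wrist view shows the batten between the open fingers (223 and 415). Its near end is at columns 290–338, row 310, about 4 mm left of the finger centre line. The tool also needs to turn about 0.6° to align.

Emit:
{"fn": "carry_out", "kwargs": {"series": [[[-3,3,12],0.6],[[-1,3,12],0],[[0,0,12],0],[[0,0,10],0],[[0,0,5],0],[[0,0,0],0],[[0,0,0],0]]}}

```text
clock: 5.0
position: [0.5031, -0.1712, 0.0361]
ee_rot: [-0.002, 0.995, -0.099, 0.022]
contact_force: [-0.3, -0.3, 0.6]
width: 0.0856
```

```bash
python3 -c "
from h import *
togo(.494,-.169,-11.4)"
```

```text
clock 5.0 pos [ 0.5031 -0.1712  0.0361] yaw -11.32 tilt [ 0.044 -0.001 -0.999] F [-0.3 -0.3  0.6] w 0.08559462482671593
tool shift mm [-9.4 -0.3 -0.4] turn 0.07846717661798408
```

Emit:
{"fn": "carry_out", "kwargs": {"series": [[[0,0,0],0],[[0,0,0],0],[[0,0,0],0],[[0,0,0],0],[[0,0,0],0],[[0,0,0],0]]}}

```text
clock: 5.5
position: [0.5048, -0.1718, 0.0385]
ee_rot: [-0.001, 0.995, -0.098, 0.024]
contact_force: [-0.2, -0.3, 0.1]
width: 0.0854
```

```bash
python3 -c "
from h import *
togo(.494,-.169,-11.4)"
```

```text
clock 5.5 pos [ 0.5048 -0.1718  0.0385] yaw -11.3 tilt [ 0.048 -0.003 -0.999] F [-0.2 -0.3  0.1] w 0.08541704997096698
tool shift mm [-11.1  -0.6  -0.5] turn 0.1039165528462398
```

Emit:
{"fn": "carry_out", "kwargs": {"series": [[[-9,0,0],0],[[0,0,0],0],[[0,0,0],0]]}}

```text
clock: 5.75
position: [0.4951, -0.1698, 0.0382]
ee_rot: [-0.001, 0.995, -0.098, 0.024]
contact_force: [0.2, -0.8, 0.3]
width: 0.0853
```

```bash
python3 -c "
from h import *
togo(.494,-.169,-11.4)"
```

```text
clock 5.75 pos [ 0.4951 -0.1698  0.0382] yaw -11.29 tilt [ 0.048 -0.003 -0.999] F [ 0.2 -0.8  0.3] w 0.08529200781711117
tool shift mm [-1.2 -0.6 -0.1] turn 0.10906056877193926
```

Emit:
{"fn": "carry_out", "kwargs": {"series": [[[0,0,-30],0],[[0,0,0],0],[[0,0,0],0],[[0,0,0],0]]}}

```text
clock: 6.08
position: [0.4924, -0.1694, 0.0685]
ee_rot: [-0.001, 0.995, -0.098, 0.023]
contact_force: [-0.5, 0.2, 0.1]
width: 0.0854
```

```bash
python3 -c "
from h import *
togo(.494,-.169,-11.4)"
```

```text
clock 6.0833 pos [ 0.4924 -0.1694  0.0685] yaw -11.32 tilt [ 0.047 -0.002 -0.999] F [-0.5  0.2  0.1] w 0.08540034416967462
tool shift mm [ 1.5 -0.7  0.1] turn 0.0845952628599651
```

Emit:
{"fn": "carry_out", "kwargs": {"series": [[[0,0,-30],0],[[0,0,0],0],[[0,0,0],0],[[0,0,0],0]]}}

```text
clock: 6.42
position: [0.4901, -0.1689, 0.0976]
ee_rot: [-0.002, 0.995, -0.099, 0.022]
contact_force: [1.0, -0.4, 0.3]
width: 0.0855
```

```bash
python3 -c "
from h import *
togo(.494,-.169,-11.4)"
```

```text
clock 6.4167 pos [ 0.4901 -0.1689  0.0976] yaw -11.32 tilt [ 0.044 -0.001 -0.999] F [ 1.  -0.4  0.3] w 0.08548046944509963
tool shift mm [ 3.9 -0.6  0.2] turn 0.07738975323178643
```

Emit:
{"fn": "carry_out", "kwargs": {"series": [[[0,0,-15],0],[[0,0,-15],0],[[0,0,-15],0],[[0,0,-15],0],[[0,0,-15],0],[[0,0,-15],0],[[0,0,-15],0],[[0,0,0],0],[[0,0,0],0]]}}

```text
clock: 7.17
position: [0.4814, -0.1667, 0.1972]
ee_rot: [-0.005, 0.995, -0.099, 0.014]
contact_force: [0.1, 0.3, 0.2]
width: 0.0853
```

```bash
python3 -c "
from h import *
togo(.494,-.169,-11.4)"
```

```text
clock 7.1667 pos [ 0.4814 -0.1667  0.1972] yaw -11.34 tilt [ 0.029  0.007 -1.   ] F [0.1 0.3 0.2] w 0.08525493680131481
tool shift mm [12.8 -0.3  0.3] turn 0.06296016424673923
```

Emit:
{"fn": "carry_out", "kwargs": {"series": [[[0,0,-15],0],[[0,0,-15],0],[[0,0,-15],0],[[0,0,-15],0],[[0,0,-15],0],[[0,0,-15],0],[[0,0,-15],0],[[0,0,-15],0],[[0,0,-15],0],[[0,0,0],0]]}}

```text
clock: 8.0
position: [0.4733, -0.1655, 0.3188]
ee_rot: [-0.011, 0.995, -0.099, -0.001]
contact_force: [-0.5, -0.2, -0.2]
width: 0.0855
```

Emit:
{"fn": "carry_out", "kwargs": {"series": [[[0,0,-15],0],[[0,0,-15],0],[[0,0,-15],0],[[0,0,-15],0],[[0,0,0],0],[[0,0,0],0]]}}

```text
clock: 8.5
position: [0.4716, -0.1658, 0.3679]
ee_rot: [-0.015, 0.995, -0.099, -0.01]
contact_force: [-0.1, -0.1, -0.3]
width: 0.0852
```

```bash
python3 -c "
from h import *
togo(.494,-.169,-11.4)"
```

```text
clock 8.5 pos [ 0.4716 -0.1658  0.3679] yaw -11.34 tilt [-0.016  0.031 -0.999] F [-0.1 -0.1 -0.3] w 0.08521045880650538
tool shift mm [22.6 -1.3 -0.5] turn 0.06168617232917839
```

Emit:
{"fn": "carry_out", "kwargs": {"series": [[[4,0,15],0],[[4,0,15],0],[[4,0,15],0],[[4,0,15],0],[[0,0,15],0],[[0,0,0],0],[[0,0,40],0],[[0,0,0],0],[[0,0,0],0]]}}

```text
clock: 9.25
position: [0.478, -0.1612, 0.236]
ee_rot: [-0.019, 0.995, -0.099, -0.021]
contact_force: [1.7, -0.9, 0.9]
width: 0.0853
```

```bash
python3 -c "
from h import *
togo(.494,-.169,-11.4)"
```

```text
clock 9.25 pos [ 0.478  -0.1612  0.236 ] yaw -11.32 tilt [-0.039  0.043 -0.998] F [ 1.7 -0.9  0.9] w 0.08526000249922402
tool shift mm [17.2  4.5 -1. ] turn 0.07587250412788293
```

Emit:
{"fn": "carry_out", "kwargs": {"series": [[[0,0,40],0],[[0,0,0],0],[[0,0,0],0],[[0,0,40],0],[[0,0,0],0],[[0,0,0],0]]}}

```text
clock: 9.75
position: [0.4835, -0.1622, 0.1674]
ee_rot: [-0.016, 0.995, -0.099, -0.012]
contact_force: [0.3, -0.8, 0.7]
width: 0.0854
```

```bash
python3 -c "
from h import *
togo(.494,-.169,-11.4)"
```

```text
clock 9.75 pos [ 0.4835 -0.1622  0.1674] yaw -11.33 tilt [-0.02   0.034 -0.999] F [ 0.3 -0.8  0.7] w 0.08540440767608126
tool shift mm [11.6  4.6 -0.4] turn 0.06716786604634706
```

Emit:
{"fn": "carry_out", "kwargs": {"series": [[[5,2,40],0],[[0,0,0],0],[[0,0,0],0],[[0,0,30],0],[[0,0,0],0],[[0,0,0],0],[[0,0,0],0]]}}

```text
clock: 10.33
position: [0.5059, -0.1728, 0.1211]
ee_rot: [-0.008, 0.995, -0.099, 0.008]
contact_force: [-0.3, 0.4, -0.5]
width: 0.0855
```

```bash
python3 -c "
from h import *
togo(.494,-.169,-11.4)"
```

```text
clock 10.3333 pos [ 0.5059 -0.1728  0.1211] yaw -11.33 tilt [ 0.018  0.014 -1.   ] F [-0.3  0.4 -0.5] w 0.08552225332863102
tool shift mm [-12.4  -1.4  -0.2] turn 0.06948525380389725
```

Emit:
{"fn": "carry_out", "kwargs": {"series": [[[-10,0,0],0],[[0,0,0],0],[[0,0,0],0],[[0,0,0],0],[[0,0,40],0],[[0,0,0],0],[[0,0,0],0],[[0,0,0],0]]}}

```text
clock: 11.0
position: [0.5007, -0.1727, 0.0902]
ee_rot: [-0.005, 0.995, -0.099, 0.015]
contact_force: [-0.9, 0.5, 1.1]
width: 0.0855
```

```bash
python3 -c "
from h import *
togo(.494,-.169,-11.4)"
```

```text
clock 11.0 pos [ 0.5007 -0.1727  0.0902] yaw -11.32 tilt [ 0.032  0.007 -0.999] F [-0.9  0.5  1.1] w 0.08550274401035761
tool shift mm [-7.3 -2.3 -0.2] turn 0.07858641683989553
```

Emit:
{"fn": "carry_out", "kwargs": {"series": [[[-8,0,0],0],[[0,0,0],0],[[0,0,0],0],[[0,0,40],0],[[0,0,0],0],[[0,0,0],0],[[0,0,0],0]]}}

```text
clock: 11.58
position: [0.4981, -0.1732, 0.0569]
ee_rot: [-0.003, 0.995, -0.098, 0.021]
contact_force: [0.3, 1.7, -0.3]
width: 0.0856
```

```bash
python3 -c "
from h import *
togo(.494,-.169,-11.4)"
```

```text
clock 11.5833 pos [ 0.4981 -0.1732  0.0569] yaw -11.32 tilt [ 0.043  0.001 -0.999] F [ 0.3  1.7 -0.3] w 0.08559822829057881
tool shift mm [-4.9 -3.4 -0.2] turn 0.0814700114521969
```

Emit:
{"fn": "carry_out", "kwargs": {"series": [[[-6,0,0],0],[[0,0,0],0],[[0,0,30],0],[[0,0,0],0],[[0,0,0],0],[[0,0,0],0]]}}

```text
clock: 12.08
position: [0.4972, -0.1742, 0.0343]
ee_rot: [-0.0, 0.995, -0.098, 0.028]
contact_force: [-0.4, 0.4, 0.7]
width: 0.0855
```

```bash
python3 -c "
from h import *
togo(.494,-.169,-11.4)
c=grab('wrist'); cv2.imwrite('pics/w3.png',c['f'])"
```

```text
clock 12.0833 pos [ 0.4972 -0.1742  0.0343] yaw -11.3 tilt [ 0.055 -0.005 -0.998] F [-0.4  0.4  0.7] w 0.08554371072844062
tool shift mm [-4.1 -4.5 -0.2] turn 0.09882274887006481
```

View pics/w3.png

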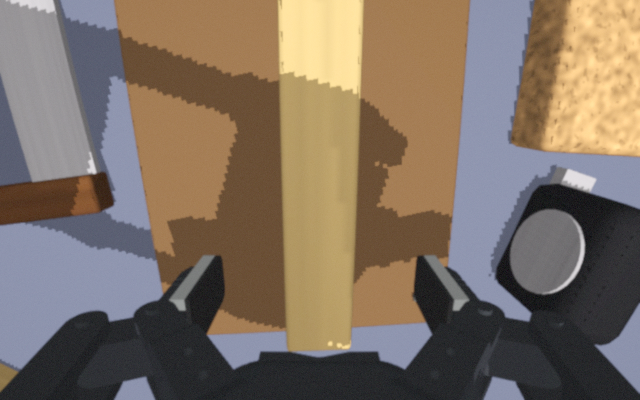

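The batten is centred between the pads (columns 283–355, pads at 223 and 415), so I'll go down a little more and close gently.

Emit:
{"fn": "carry_out", "kwargs": {"series": [[[0,0,9],0],[[0,0,0],0],[[0,0,0],0]]}}

```text
clock: 12.38
position: [0.5001, -0.1755, 0.0278]
ee_rot: [0.001, 0.995, -0.098, 0.031]
contact_force: [0.5, 0.8, -0.5]
width: 0.0858
```

Emit:
{"fn": "carry_out", "kwargs": {"series": [[[0,0,0],0],[[0,0,0],0],[[0,0,0],0],[[0,0,0],0],[[0,0,0],0],[[0,0,0],0],[[0,0,0],0],[[0,0,0],0],[[0,0,0],0]], "fingers": 20, "squeeze": 20}}

```text
clock: 13.13
position: [0.5002, -0.1756, 0.0286]
ee_rot: [0.001, 0.995, -0.098, 0.031]
contact_force: [-0.4, -0.3, 1.0]
width: 0.0304
```

```bash
python3 -c "
from h import *
togo(.4957,-.152,-9.8)"
```

```text
clock 13.1333 pos [ 0.5002 -0.1756  0.0286] yaw -11.27 tilt [ 0.061 -0.009 -0.998] F [-0.4 -0.3  1. ] w 0.03036315276905985
tool shift mm [ -9.  -22.3  -0.5] turn -1.469250619538542
```

```bash
cat > jig.py <<'E'
from h import *
def line(c,E,z):
    p=onz(c,E,z)[:,:2]; d=cv2.fitLine(p.astype(np.float32),cv2.DIST_HUBER,0,.001,.001).ravel(); d=d*np.sign(d[1]) if d[1]<0 else d
    if d[1]<0: d[:2]*=-1
    return np.degrees(np.arctan2(d[1],d[0])),p.mean(0)
c=grab('wrist'); cv2.imwrite('pics/w4.png',c['f']); h=cv2.cvtColor(c['f'],cv2.COLOR_BGR2HSV); hue=h[...,0].astype(int)
brown=(hue<30)|(hue>170)
L=[];Rr=[];b1=[];b2=[]
for v in range(5,250,5):
    u=next((u for u in range(60,280) if brown[v,u:u+8].all() and (h[v,u:u+8,0]<19).all()),None)
    if u and (v<25 or v>70): L.append((u,v))
    w=next((u for u in range(505,370,-1) if brown[v,u-8:u+1].all() and (h[v,u-8:u,0]<19).all()),None)
    if w: Rr.append((w+1,v))
    m=np.flatnonzero((hue[v,250:390]>=19)&(hue[v,250:390]<=28)&(h[v,250:390,1]>50))
    if len(m)>20: b1.append((m[0]+250,v)); b2.append((m[-1]+251,v))
for n,E,z in(("L",L,.018),("R",Rr,.018),("b1",b1,.054),("b2",b2,.054)):
    if len(E)>3: a,p=line(c,E,z); print(n,len(E),E[::12],a.round(2),p.round(4))
E
python3 jig.py
```

```text
L 39 [(99, 5), (117, 115), (74, 175), (139, 235)] 77.18 [ 0.4151 -0.1029]
R 49 [(469, 5), (465, 65), (460, 125), (455, 185), (449, 245)] 80.2 [ 0.5797 -0.1277]
b1 49 [(np.int64(271), 5), (np.int64(273), 65), (np.int64(277), 125), (np.int64(279), 185), (np.int64(282), 245)] 79.62 [ 0.4967 -0.109 ]
b2 49 [(np.int64(362), 5), (np.int64(361), 65), (np.int64(360), 125), (np.int64(359), 185), (np.int64(357), 245)] 79.46 [ 0.5256 -0.1148]
```

View pics/w4.png

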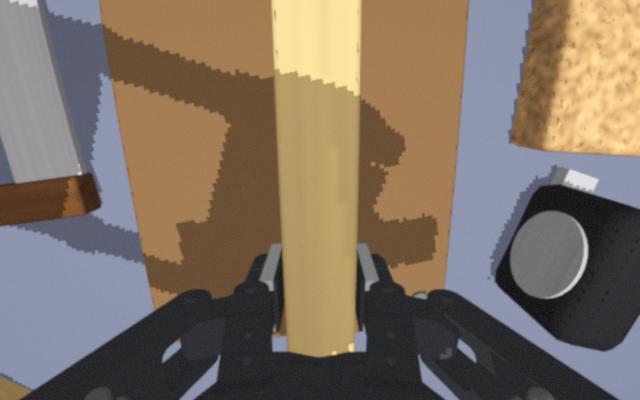

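```bash
python3 -c "
from h import *
c=grab('wrist')
p=onz(c,[(99,5),(117,115),(139,235),(469,5),(460,125),(449,245)],.018);print(p.round(4))
n=np.array([np.sin(np.radians(80.1)),-np.cos(np.radians(80.1))]); print('across',(p[:,:2]@n).round(4), 'batten',np.array([.5111,-.1119])@n, 'tcp',manip.get_state()['position'][:2]@n)
d=p[2]-p[0]; print(np.degrees(np.arctan2(-d[1],-d[0])))
s=grab('scene');q=onz(s,A([(52,255),(605,78),(115,463),(700,257)]),.018);print((q[:,:2]@n).round(4))
"
```

```text
[[ 0.4328 -0.0454  0.018 ]
 [ 0.4252 -0.0899  0.018 ]
 [ 0.4152 -0.147   0.018 ]
 [ 0.5888 -0.0745  0.018 ]
 [ 0.58   -0.126   0.018 ]
 [ 0.5694 -0.1874  0.018 ]]
across [0.4341 0.4343 0.4343 0.5928 0.593  0.5931] batten 0.5227282429189708 tcp 0.5228740212295926
80.21999531201473
[0.4379 0.4399 0.5937 0.5953]
```

Emit:
{"fn": "carry_out", "kwargs": {"series": [[[-9,0,-1],-0.8],[[0,0,0],0],[[0,0,0],0]]}}

```text
clock: 13.53
position: [0.4904, -0.1736, 0.0289]
ee_rot: [0.002, 0.995, -0.09, 0.031]
contact_force: [0.3, 0.2, -0.1]
width: 0.0306
```

```bash
python3 jig.py; python3 -c "
from h import *
togo(.4957,-.152,-9.8)"
```

```text
L 39 [(127, 5), (142, 115), (60, 175), (160, 235)] 76.13 [ 0.4117 -0.1037]
R 49 [(493, 5), (488, 65), (481, 125), (474, 185), (466, 245)] 80.18 [ 0.5799 -0.1264]
b1 49 [(np.int64(272), 5), (np.int64(274), 65), (np.int64(278), 125), (np.int64(279), 185), (np.int64(282), 245)] 80.21 [ 0.4862 -0.107 ]
b2 49 [(np.int64(363), 5), (np.int64(361), 65), (np.int64(360), 125), (np.int64(358), 185), (np.int64(357), 245)] 79.98 [ 0.5153 -0.1124]
clock 13.5833 pos [ 0.49   -0.1733  0.0287] yaw -10.4 tilt [ 0.061 -0.008 -0.998] F [-0.3 -0.7  0.2] w 0.030347886859194848
tool shift mm [  1.7 -22.    0.2] turn -0.5964515961588308
```

Emit:
{"fn": "carry_out", "kwargs": {"series": [[[0,-20,0],0],[[0,0,0],0],[[0,-20,0],0],[[0,0,0],0],[[0,0,0],0]]}}

```text
clock: 14.0
position: [0.4978, -0.1346, 0.0289]
ee_rot: [0.002, 0.995, -0.091, 0.031]
contact_force: [0.0, -0.5, 0.4]
width: 0.0302
```

```bash
cat > st.py <<'E'
from h import *
togo(.538,.093,-9.85)
p=manip.get_state()['position'][:2]
n=np.array([np.sin(np.radians(80.15)),-np.cos(np.radians(80.15))]); t=np.array([-n[1],n[0]])
print("across err mm",((p@n-(.5136-.0000))*1000).round(1),"along mm",(p@t*1000).round(1))
E
python3 st.py; python3 jig.py
```

```text
clock 14.0 pos [ 0.4978 -0.1346  0.0289] yaw -10.4 tilt [ 0.062 -0.01  -0.998] F [ 0.  -0.5  0.4] w 0.030234925195537478
tool shift mm [-1.500e+00 -2.311e+02  2.000e-01] turn -0.5468258252402212
across err mm -0.1 along mm -47.4
L 39 [(126, 5), (140, 115), (149, 175), (159, 235)] 80.21 [ 0.4287 -0.0667]
R 49 [(492, 5), (486, 65), (480, 125), (473, 185), (465, 245)] 80.31 [ 0.5866 -0.0873]
b1 49 [(np.int64(272), 5), (np.int64(274), 65), (np.int64(277), 125), (np.int64(280), 185), (np.int64(283), 245)] 80.27 [ 0.4935 -0.068 ]
b2 49 [(np.int64(363), 5), (np.int64(361), 65), (np.int64(359), 125), (np.int64(359), 185), (np.int64(356), 245)] 80.17 [ 0.5225 -0.0734]
```

Emit:
{"fn": "carry_out", "kwargs": {"series": [[[0,-20,0],0],[[0,0,0],0],[[0,-20,0],0],[[0,0,0],0],[[0,0,0],0]]}}

```text
clock: 14.47
position: [0.5059, -0.0985, 0.0291]
ee_rot: [0.003, 0.995, -0.091, 0.032]
contact_force: [0.0, -0.6, 1.0]
width: 0.0302
```

```bash
python3 st.py; python3 jig.py
```

```text
clock 14.4667 pos [ 0.5059 -0.0985  0.0291] yaw -10.49 tilt [ 0.063 -0.013 -0.998] F [ 0.  -0.6  1. ] w 0.03018216857759018
tool shift mm [  -3.3 -194.1   -0.4] turn -0.6436183027178135
across err mm 1.7 along mm -10.5
L 39 [(121, 5), (136, 115), (145, 175), (155, 235)] 80.21 [ 0.4357 -0.0302]
R 49 [(488, 5), (482, 65), (476, 125), (469, 185), (462, 245)] 80.23 [ 0.5929 -0.0511]
b1 49 [(np.int64(271), 5), (np.int64(274), 65), (np.int64(277), 125), (np.int64(279), 185), (np.int64(282), 245)] 80.21 [ 0.5016 -0.0318]
b2 49 [(np.int64(362), 5), (np.int64(361), 65), (np.int64(360), 125), (np.int64(358), 185), (np.int64(356), 245)] 80.11 [ 0.5307 -0.0373]
```

Emit:
{"fn": "carry_out", "kwargs": {"series": [[[-1.5,-15,0],0],[[0,0,0],0],[[-0.5,-15,0],0],[[0,0,0],0],[[0,0,0],0]]}}

```text
clock: 14.93
position: [0.51, -0.0733, 0.0291]
ee_rot: [0.005, 0.995, -0.093, 0.032]
contact_force: [-0.8, -1.2, -0.4]
width: 0.0307
```

```bash
python3 st.py
```

```text
clock 14.9333 pos [ 0.51   -0.0733  0.0291] yaw -10.64 tilt [ 0.064 -0.016 -0.998] F [-0.8 -1.2 -0.4] w 0.030661337636072265
tool shift mm [  -3.1 -168.7   -0.8] turn -0.785875311273946
across err mm 1.4 along mm 15.0
```

Emit:
{"fn": "carry_out", "kwargs": {"series": [[[0,-12,0],0],[[0,0,0],0],[[0,-12,0],0],[[0,0,0],0]]}}

```text
clock: 15.27
position: [0.5146, -0.0516, 0.029]
ee_rot: [0.006, 0.995, -0.094, 0.032]
contact_force: [-0.1, 1.8, -0.3]
width: 0.0303
```

```bash
python3 st.py
```

```text
clock 15.2667 pos [ 0.5146 -0.0516  0.029 ] yaw -10.73 tilt [ 0.063 -0.017 -0.998] F [-0.1  1.8 -0.3] w 0.030267856291883607
tool shift mm [  -3.9 -146.4   -1. ] turn -0.879380314869735
across err mm 2.2 along mm 37.2
```

Emit:
{"fn": "carry_out", "kwargs": {"series": [[[-2,-10,0],-0.5],[[0,0,0],0],[[0,-10,0],0],[[0,0,0],0]]}}

```text
clock: 15.6
position: [0.5168, -0.0312, 0.0289]
ee_rot: [0.006, 0.995, -0.089, 0.033]
contact_force: [-0.2, 1.0, -1.1]
width: 0.0304
```

```bash
python3 st.py
```

```text
clock 15.6 pos [ 0.5168 -0.0312  0.0289] yaw -10.19 tilt [ 0.064 -0.018 -0.998] F [-0.2  1.  -1.1] w 0.030375403795930858
tool shift mm [  -1.1 -126.    -0.9] turn -0.3387870298528757
across err mm 0.9 along mm 57.7
```

Emit:
{"fn": "carry_out", "kwargs": {"series": [[[0,-7,0],0],[[0,0,0],0],[[0,0,0],0]]}}

```text
clock: 15.85
position: [0.5184, -0.0233, 0.029]
ee_rot: [0.006, 0.996, -0.088, 0.033]
contact_force: [0.0, -1.1, -0.1]
width: 0.0306
```

```bash
python3 st.py
```

```text
clock 15.85 pos [ 0.5184 -0.0233  0.029 ] yaw -10.11 tilt [ 0.065 -0.019 -0.998] F [ 0.  -1.1 -0.1] w 0.030550372698155866
tool shift mm [  -1.2 -117.9   -0.9] turn -0.26497279723389333
across err mm 1.2 along mm 65.7
```

Emit:
{"fn": "carry_out", "kwargs": {"series": [[[0,-5,0],0],[[0,0,0],0]]}}

```text
clock: 16.02
position: [0.5181, -0.0219, 0.029]
ee_rot: [0.01, 0.996, -0.086, 0.032]
contact_force: [-0.4, 1.9, 0.5]
width: 0.0301
```

Emit:
{"fn": "carry_out", "kwargs": {"series": [[[0,-5,0],0],[[0,0,0],0]]}}

```text
clock: 16.18
position: [0.5182, -0.0205, 0.0292]
ee_rot: [0.014, 0.996, -0.084, 0.031]
contact_force: [0.5, 1.0, 0.6]
width: 0.03
```

Emit:
{"fn": "carry_out", "kwargs": {"series": [[[0,-5,0],0],[[0,0,0],0]]}}

```text
clock: 16.35
position: [0.5184, -0.0194, 0.0293]
ee_rot: [0.017, 0.996, -0.083, 0.031]
contact_force: [0.1, 1.2, 1.5]
width: 0.0295
```

```bash
python3 st.py
```

```text
clock 16.35 pos [ 0.5184 -0.0194  0.0293] yaw -9.42 tilt [ 0.058 -0.039 -0.998] F [0.1 1.2 1.5] w 0.029465364568547637
tool shift mm [   0.9 -114.1   -3.3] turn 0.4264573952157633
across err mm 0.5 along mm 69.5
```

Emit:
{"fn": "carry_out", "kwargs": {"series": [[[0,0,0],0],[[0,0,0],0],[[0,0,0],0],[[0,0,0],0],[[0,0,0],0],[[0,0,0],0]], "fingers": 85}}

```text
clock: 16.85
position: [0.5188, -0.0174, 0.029]
ee_rot: [0.016, 0.996, -0.083, 0.031]
contact_force: [-0.8, -0.0, -0.2]
width: 0.0849
```

Emit:
{"fn": "carry_out", "kwargs": {"series": [[[0,0,-20],0],[[0,0,-20],0],[[0,0,-20],0],[[0,0,-20],0],[[0,0,-20],0],[[0,0,-20],0],[[0,0,0],0],[[0,0,0],0]]}}

```text
clock: 17.52
position: [0.51, -0.0114, 0.1524]
ee_rot: [0.015, 0.996, -0.083, 0.029]
contact_force: [-0.2, 0.2, -0.5]
width: 0.0854
```

```bash
python3 st.py; python3 -c "
from h import *
c=grab('wrist');cv2.imwrite('pics/w5.png',c['f']); np.save('w5o.npy',[c['o']]); np.save('w5R.npy',c['R'])
n=np.array([.9853,-.1711]);t=np.array([.1711,.9853])
# expected pixel of batten near end (along of origin ~ from scene)
print(c['o'],proj(c,[[.538,.093,.152]]))"
```

```text
clock 17.5167 pos [ 0.51   -0.0114  0.1524] yaw -9.51 tilt [ 0.054 -0.034 -0.998] F [-0.2  0.2 -0.5] w 0.08544180930969529
tool shift mm [  10.4 -107.5   -2. ] turn 0.3432824107764958
across err mm -9.2 along mm 76.1
[0.51426863 0.06484288 0.29334167] [[344.8877306   14.39949327]]
```

View pics/w5.png

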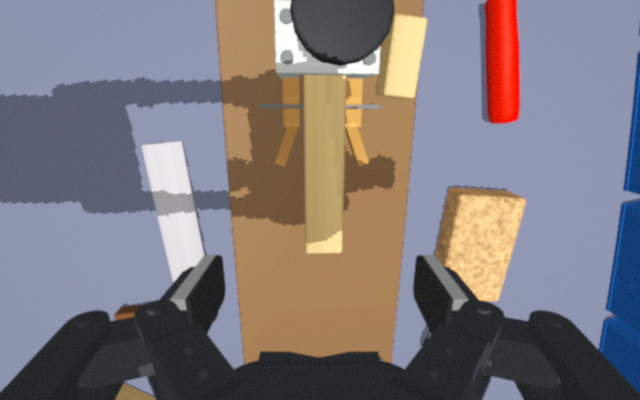

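The wrist view shows the batten in the lane: its near end is at (305–342, 252), the flare tips at (280,163) and (362,162), the bridge's near edge at row 75, and the cap at about (342,13). I'll check home distance from these.

```bash
python3 -c "
from h import *
c=grab('wrist'); c2=grab('scene')
t=np.array([.1711,.9853]);n=np.array([.9853,-.1711])
def r(l,uv,z):
    p=onz(c,uv,z); print(l,'along',(p[:,:2]@t*1000).round(1),'across',(p[:,:2]@n*1000).round(1))
r('near end',[(305,252.5),(342,252.5)],.054)
r('axis far',[(304,90),(345,90)],.054)
r('tips',[(280,164),(363,163)],.040)
r('bridge edge',[(276,75),(380,75)],.084)
r('rod',[(262,106),(380,106)],.04)
r('cap c',[(342,13)],.152)
h=cv2.cvtColor(c['f'],cv2.COLOR_BGR2HSV)
m=(h[...,2]<60).astype(np.uint8); m[75:]=0;m[:,:280]=0;m[:,405:]=0
cn=max(cv2.findContours(m,0,1)[0],key=cv2.contourArea); P=cn[:,0]; P=P[(P[:,1]>15)]
p=onz(c,P,.152)[:,:2]
M=np.c_[2*p,np.ones(len(p))]; s=np.linalg.lstsq(M,(p**2).sum(1),rcond=None)[0]; print('cap circle',s[:2],'r',np.sqrt(s[2]+s[:2]@s[:2]),s[:2]@t,s[:2]@n)
s2=cv2.resize(c2['f'][130:260,200:390],None,fx=4,fy=4,interpolation=cv2.INTER_CUBIC); cv2.imwrite('pics/crC.png',s2)
"
```

```text
near end along [31.6 30.8] across [499.9 530.3]
axis far along [157.1 157.4] across [499.9 528.8]
tips along [101.9 102.4] across [481.  546.9]
bridge edge along [165.  165.8] across [482.6 546.1]
rod along [145.9 146.4] across [468.8 558. ]
cap c along [184.2] across [513.3]
cap circle [0.53604303 0.09349589] r 0.017808602868341104 0.18383846390615263 0.5121660481227552
```

View pics/crC.png

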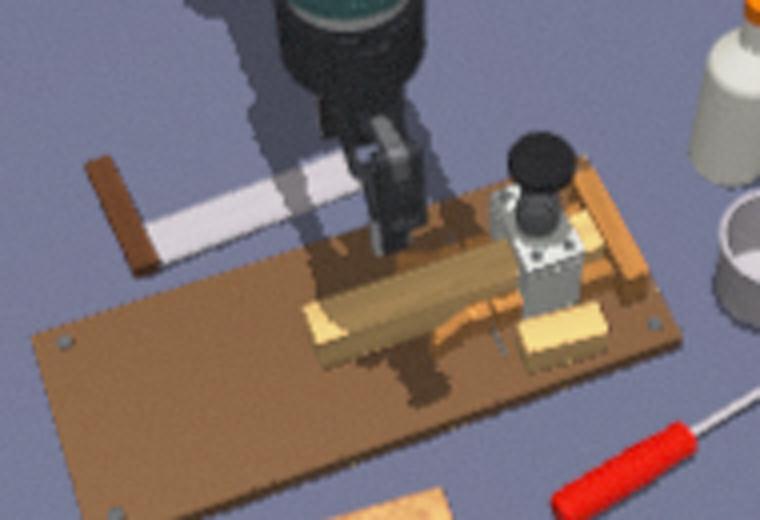

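The near end lies at about x = -70 mm measured from the flare tips and the bridge edge (home value -70), and the scene crop shows the far end touching the stop at about (603,245). Next I'll raise the tool, close the fingers and go over the cap.

Emit:
{"fn": "carry_out", "kwargs": {"series": [[[0,0,-20],0],[[0,0,-20],0],[[0,0,-20],0],[[0,0,-10],0],[[0,0,0],0],[[0,0,0],0]], "fingers": 0}}

```text
clock: 18.17
position: [0.5009, -0.0085, 0.2139]
ee_rot: [0.014, 0.996, -0.083, 0.017]
contact_force: [-0.6, -0.3, -0.3]
width: 0.0116
```

```bash
sed -i 's/togo(.538,.093,-9.85)/togo(.5377,.0944,-9.85)/' st.py; python3 st.py
```

```text
clock 18.1667 pos [ 0.5009 -0.0085  0.2139] yaw -9.54 tilt [ 0.032 -0.031 -0.999] F [-0.6 -0.3 -0.3] w 0.011618382774040538
tool shift mm [  19.3 -107.5   -2. ] turn 0.306844590610563
across err mm -18.7 along mm 77.3
```

Emit:
{"fn": "carry_out", "kwargs": {"series": [[[5,-30,0],0],[[5,-30,0],0],[[5,-30,0],0],[[0,0,0],0],[[0,0,0],0],[[0,0,0],0]]}}

```text
clock: 18.67
position: [0.5278, 0.0793, 0.2019]
ee_rot: [0.015, 0.996, -0.085, 0.009]
contact_force: [-0.1, -0.5, 0.2]
width: -0.0001
```

```bash
python3 st.py
```

```text
clock 18.6667 pos [0.5278 0.0793 0.2019] yaw -9.73 tilt [ 0.016 -0.032 -0.999] F [-0.1 -0.5  0.2] w -0.00014829947680562605
tool shift mm [  7.2 -16.5  -0.3] turn 0.12454186702315262
across err mm -7.1 along mm 168.5
```

Emit:
{"fn": "carry_out", "kwargs": {"series": [[[5,-16,0],0],[[0,0,0],0],[[0,0,25],0],[[0,0,0],0],[[0,0,0],0]]}}

```text
clock: 19.08
position: [0.5332, 0.0887, 0.1735]
ee_rot: [0.018, 0.996, -0.086, 0.006]
contact_force: [0.2, 0.2, 0.3]
width: 0.0003
```

```bash
python3 st.py
```

```text
clock 19.0833 pos [0.5332 0.0887 0.1735] yaw -9.9 tilt [ 0.01  -0.036 -0.999] F [0.2 0.2 0.3] w 0.000292893786034252
tool shift mm [ 3.5 -6.4 -0.2] turn -0.051024617285998275
across err mm -3.4 along mm 178.6
```

Emit:
{"fn": "carry_out", "kwargs": {"series": [[[3,-8,0],0],[[0,0,0],0],[[0,0,12],0],[[0,0,0],0],[[0,0,0],0]]}}

```text
clock: 19.5
position: [0.5392, 0.0942, 0.1648]
ee_rot: [0.018, 0.996, -0.088, 0.008]
contact_force: [0.3, 0.1, 0.4]
width: 0.0001
```

```bash
python3 st.py
```

```text
clock 19.5 pos [0.5392 0.0942 0.1648] yaw -10.05 tilt [ 0.014 -0.037 -0.999] F [0.3 0.1 0.4] w 0.00014295558183734556
tool shift mm [-1.5  0.  -0. ] turn -0.1964895205991688
across err mm 1.5 along mm 185.0
```

Emit:
{"fn": "carry_out", "kwargs": {"series": [[[-1,0,10],0],[[0,0,0],0],[[0,0,0],0]]}}

```text
clock: 19.75
position: [0.5393, 0.0939, 0.156]
ee_rot: [0.018, 0.996, -0.088, 0.01]
contact_force: [-0.1, 0.2, -0.2]
width: -0.0001
```

Emit:
{"fn": "carry_out", "kwargs": {"series": [[[0,0,5],0],[[0,0,0],0]]}}

```text
clock: 19.92
position: [0.5399, 0.0939, 0.1514]
ee_rot: [0.017, 0.996, -0.088, 0.011]
contact_force: [-1.1, -1.3, 3.0]
width: 0.0
```

```bash
python3 st.py
```

```text
clock 19.9167 pos [0.5399 0.0939 0.1514] yaw -10.04 tilt [ 0.019 -0.037 -0.999] F [-1.1 -1.3  3. ] w 6.976796164808171e-06
tool shift mm [-2.3 -0.1 -0.1] turn -0.18720992826328597
across err mm 2.3 along mm 184.8
```

Emit:
{"fn": "carry_out", "kwargs": {"series": [[[-1,0,6],0],[[0,0,0],0]]}}

```text
clock: 20.08
position: [0.54, 0.0939, 0.1461]
ee_rot: [0.017, 0.996, -0.088, 0.012]
contact_force: [-2.1, 0.1, 3.1]
width: 0.0001
```

Emit:
{"fn": "carry_out", "kwargs": {"series": [[[0,0,5],0],[[0,0,0],0]]}}

```text
clock: 20.25
position: [0.5403, 0.0939, 0.1424]
ee_rot: [0.017, 0.996, -0.088, 0.013]
contact_force: [-1.5, -0.0, 8.4]
width: -0.0002
```

Emit:
{"fn": "carry_out", "kwargs": {"series": [[[0,0,3],0],[[0,0,0],0]]}}

```text
clock: 20.42
position: [0.5404, 0.0939, 0.1415]
ee_rot: [0.017, 0.996, -0.088, 0.013]
contact_force: [-2.3, 0.1, 8.6]
width: 0.0001
```

```bash
python3 st.py
```

```text
clock 20.4167 pos [0.5404 0.0939 0.1415] yaw -10.03 tilt [ 0.024 -0.036 -0.999] F [-2.3  0.1  8.6] w 5.502557627032285e-05
tool shift mm [-2.7 -0.1 -0.1] turn -0.18496613938595985
across err mm 2.7 along mm 184.9
```

Emit:
{"fn": "carry_out", "kwargs": {"series": [[[0,0,6],0],[[0,0,3],0]]}}

```text
clock: 20.58
position: [0.5404, 0.0939, 0.1361]
ee_rot: [0.017, 0.996, -0.088, 0.014]
contact_force: [-3.9, 0.3, 15.2]
width: -0.0
```

Emit:
{"fn": "carry_out", "kwargs": {"series": [[[0,0,4],0],[[0,0,3],0]]}}

```text
clock: 20.75
position: [0.5404, 0.0939, 0.1337]
ee_rot: [0.016, 0.996, -0.088, 0.015]
contact_force: [-5.1, 0.8, 18.8]
width: 0.0002
```

```bash
python3 st.py; python3 -c "
from h import *
[grab('side') for _ in range(4)]"; python3 st.py
```

```text
clock 20.75 pos [0.5404 0.0939 0.1337] yaw -10.04 tilt [ 0.028 -0.035 -0.999] F [-5.1  0.8 18.8] w 0.00015335319698476843
tool shift mm [-2.8 -0.  -0.1] turn -0.1863838764240775
across err mm 2.8 along mm 184.9
clock 20.95 pos [0.5404 0.0939 0.1341] yaw -10.04 tilt [ 0.028 -0.035 -0.999] F [-5.8  0.2 17.1] w 2.788447435167875e-05
tool shift mm [-2.8 -0.1 -0.1] turn -0.1854596691579733
across err mm 2.8 along mm 184.9
```

Emit:
{"fn": "carry_out", "kwargs": {"series": [[[0,0,-2],0]]}}

```text
clock: 21.03
position: [0.5404, 0.0939, 0.1381]
ee_rot: [0.016, 0.996, -0.088, 0.016]
contact_force: [-2.8, -0.4, 13.1]
width: -0.0002
```

```bash
python3 st.py; python3 -c "
from h import *
[grab('side') for _ in range(4)]"; python3 st.py
```

```text
clock 21.0333 pos [0.5404 0.0939 0.1381] yaw -10.03 tilt [ 0.029 -0.035 -0.999] F [-2.8 -0.4 13.1] w -0.00021954852212998843
tool shift mm [-2.7 -0.  -0.1] turn -0.1818479888369886
across err mm 2.8 along mm 185.0
clock 21.2333 pos [0.5404 0.0938 0.1382] yaw -10.03 tilt [ 0.03  -0.035 -0.999] F [-3.7 -0.5 13. ] w 0.00023109199106115496
tool shift mm [-2.7 -0.1 -0.1] turn -0.18085662760924315
across err mm 2.8 along mm 184.9
```

```bash
python3 -c "
from h import *
for _ in range(12): c=grab('side')
cv2.imwrite('pics/crD.png',cv2.resize(c['f'][150:310,255:385],None,fx=3.5,fy=3.5,interpolation=cv2.INTER_CUBIC))"; python3 st.py
```

```text
clock 21.8333 pos [0.5404 0.0939 0.1381] yaw -10.03 tilt [ 0.029 -0.035 -0.999] F [-2.2 -0.3 13.2] w -0.0003130128203765687
tool shift mm [-2.7 -0.  -0.1] turn -0.18120395486716312
across err mm 2.8 along mm 184.9
```

View pics/crD.png

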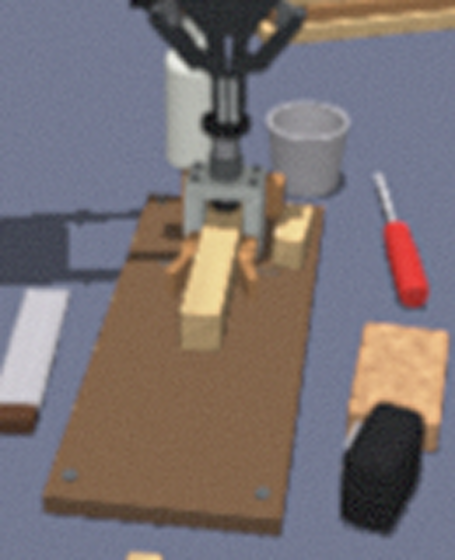

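The side view shows the shut fingers on the cap, with the foot down at about (228,205) on the batten in the lane. The surrounding things have not moved. The force holds steady at 13 N, so I'll hand in.

```bash
python3 -c "
from rig import manip
print(manip.sign_off())"
```

```text
the job is handed in; nothing more can be done
None
```

I slid the batten home against the stop, pressed the hold-down cap about 14 mm down, and handed the job in while still holding it there. No verdict was reported.

**Batten:** I gripped it near its rear end, lined it up with the feed line and slid it about 155 mm until it stopped advancing. Measured from the flare tips and the bridge edge, its near end was at jig x of about -71 and -69 mm (home is -70). Its centre was about 1 mm off the feed line.

**Hold-down:** The shut fingers press the cap with the tool tip at z = 0.138 m. The force was steady at about 13 N over the last 0.8 s, which fits the foot clamping the batten. I first pressed to about 18 mm (17 to 19 N), then backed off.

**Other things:** In the last side view none of the other things looked moved; I did not measure them.

**Checks that disagreed or fell short:**
- **Batten's starting offset:** the views gave anywhere from 4.7 to 9 mm off the feed line. I used the close wrist view taken after gripping.
- **Tool tilt:** the tool drifted up to about 3.5° from vertical while descending and was about 2.6° off at the end.
- **Contact with the stop:** the force readings there stayed at 1 to 2 N, so "home" rests on the stalled motion and the pictures.

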